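# Slide the pallet home and snap the cam clamp shut

## Robot

A 6-joint arm with a two-finger parallel gripper is mounted at the origin on the work surface. World frame = base frame: x ahead of the robot, y to its left, z up, the work surface at z = 0. Lengths are in m, angles in degrees, forces in N, time in s.
With the tool pointing down it reaches from about 0.325 to 0.775 m from the base axis. Payload 9.3 kg.
Tool frame: the origin (TCP) lies midway between the tips of the shut fingers; the grasp point (between the pads) lies 19 mm behind it (arm.hold_point_z is the distance from the TCP to the grasp point, in m); z points along the fingers, y is the line along which they close (so a half turn about z gives the same grasp; the last joint's range is limited). The gripper opens to 85 mm and grips with 20 to 120 N. Pads are 22 mm wide; open, the fingers measure 114 mm over their backs; the gripper's body (76 mm by 85 mm) begins 54 mm behind the grasp point. The pads swing forward as they close: fully open they stand 13 mm farther back than shut.
Start: joints at [64.824, 14.817, 1.232, 76.415, 0, 81.257], TCP at [0.156, 0.528, 0.231] pointing down, gripper open.
Joint ranges: [-174.27, 174.27], [-52.1, 104.24], [-59.71, 78.15], [-110.17, 111.67], [-87.03, 83.33], [-180, 180]. Speed limits (degrees/s): [127.2, 127.2, 159.86, 180, 180, 180].

## Interface

Orientations are given as [roll, pitch, yaw] about the fixed x, y, z axes, in that order (R = Rz(yaw) Ry(pitch) Rx(roll)).
In Python, from workcell import arm, optics gives the robot as it stands.
- The arm moves only by the tool jog_arm, never from a script. Its argument "rows" is text: rows parted by semicolons, each of 7 numbers parted by spaces: the shift along the tool's x, y, z in mm, then the turn, a rotation vector about the tool's x, y, z in rad, then the finger opening in mm, from 0 to 85.4. In form: tx ty tz wx wy wz jaw; .... A call has 1 to 10 rows; each row is the pose to reach, as a shift and turn from the pose commanded when the call began, along the tool's axes at that moment; what a row does not reach only later rows make up. A row lasts 1/10 s, in which the tool goes at most 50 mm and 8.59 degrees, less where a joint would pass 70% of its speed; a pose out of reach is approached as far as the arm can. A call with a gripper value outside its range is refused whole. The fingers move at their own pace and stop on an object; the grip force is fixed at half the most. Time passes only in rows, so rows that repeat a pose let the fingers close. It gives the time, the measured TCP pose, the force, the opening and the grip force at its end, in the units of the state.
- arm.state(): the state, without advancing time (a new reading comes with each control period).
- optics.camera(name): name is "scene" or "top" or "wrist"; returns a dict with "color" (384x512x3 uint8, blue, green, red), "z_map" (384x512 float32, m along the optical axis (not along the pixel's ray), 0 where there is no reading), "intrinsics" (3x3 intrinsics, pixels), "world_to_cam" (4x4, takes a point from world to camera coordinates). Camera axes: x right, y up, looking along -z (the intrinsics and any distortion apply to the point x, -y, -z); pixel columns grow to the right and rows downward; lengths in m; the calibration is good to about 2 mm. A picture is of the moment at which its call begins.
- arm.close_job(): hands the job in; it is judged then, once.
The state is a dict: "t": time; "qpos": joint angles; "qvel": joint speeds; "joint_torque": joint torques, N m; "tool_pos": TCP position; "tcp_rot": TCP orientation; "contact_force": force on the tool from outside, world axes, zero at the start; "moment": the same for the moment, N m; "finger_gap": opening from 0.0 (shut) to 1.0 (fully open); "finger_force": force on a finger pad.
Only numpy, scipy, OpenCV 4.12 (cv2) and the standard library are available. Lean on these libraries where they do the work, as an engineer would, in place of code of your own. Each camera call takes 0.05 s, during which the arm holds its last target. There are 200 camera calls.

## Task

Get the casting ready for drilling: slide its steel pallet along the fixture's rail, under the open clamp, until it is fully home and the side roller clicks into its notch. Then flip the cam lever over its high point so that it snaps shut and the foot clamps the casting. Leave the other things on the bench standing where they are.

Things in the scene. Friction and masses are not known exactly. Their poses are not given: they have to be found in the camera images.
- fixture: Drilling fixture bolted to the bench: steel base plate 10 thick, spanning x -50..150, y -125..115 (mm, its own frame). Frame: z up, +y = sliding direction of the pallet, +x from the rail to the clamp post. Origin at bench level on the rail's centre line. Guide bars (tops 22 high) at x = +-33.5..43.5 form a channel 67 wide along y, open at -y.
- rail_stop (a point): Middle of the face of the end stop that closes the channel, fixture (0, 88, 18) mm. The stop spans x -30..30, y 88..100, top 26 above the bench. Axes as the fixture's.
- pallet_home (a point): Fixed point on the channel's floor, fixture (0, 45, 10) mm: where the pallet's origin lies (within 2 mm) when home. There a sprung steel roller in the -x guide bar drops into the V notch in the pallet's side; 1 mm beyond, the pallet meets the end stop. Axes as the fixture's.
- pallet: Loose dark steel plate 64 (x) x 84 (y) x 18 mm with an aluminium casting fixed on it (flange top 28, round boss of 28 diameter up to 52 above the underside), 0.4-0.85 kg. Origin: centre of the underside; axes as the fixture's. Starts in the channel 50-75 short of home. Push its flat -y end face (y = -42), 12-28 above the bench, to +y: 3-15 N; the roller rubs over the last 42 mm.
- cam_lever (a joint): Lever angle, rad: 0 = fully open (leans 25 degrees from upright to the fixture's -y), 0.44 upright, 0.87 high point of the cam, 1.84 closed (leans 80 degrees to +y, on its stop). A spring (about 0.4 N m) throws it back open before the high point and shut beyond it, so it rests only at 0 or 1.84. Closing lowers the clamp arm 20 mm.
- lever_pivot (a point): Axis of the cam lever, fixture (100, 45, 75) mm, running along the fixture's x between two cheeks of the clamp post, which spans x 77..123, y 27..63, top 88 above the bench. Fixed.
- lever_tip (a point): Centre of the black ball (22 mm diameter) at the lever's end, 85 mm from the pivot; the bar is 12 wide (x), 8 thick. Open it is at fixture (100, 9, 152). The lever swings in the fixture's y-z plane; fingers sweeping to +y against the bar, 120-145 mm above the bench, push it over (3-15 N).
- foot: Rubber clamp foot, 18 mm diameter, sprung (1.1 N/mm), under the clamp arm at fixture (18, 45); origin: centre of its underside, 50 mm above the bench when open. The arm, 16 wide, runs at y = 45 from x = 8 to 80, top 82 mm high when open. Lever shut and pallet home, the foot presses on the casting's flange with about 10 N.
- collet: Bystander: steel collet, 42 tall, 32 across, standing on the fixture's base plate near its far right corner (mm); origin under its base.
- wrench: Bystander: steel wrench 160 long lying on the bench between robot and fixture; origin under its middle (mm).
- oil_bottle: Bystander: blue plastic bottle 56 across, 150 tall; origin under its base (mm).
- bolt_cup: Bystander: small steel cup 70 across, 55 tall, beyond the fixture; origin under its base (mm).
- spare_casting: Bystander: loose aluminium casting like the one on the pallet (56 x 60 x 34 high), on the bench left of the fixture; not part of the job (mm).
- bearing_ring: Bystander: steel ring 52 across, 16 high, on the bench; origin under its centre (mm).
- carton: Bystander: cardboard box 80 x 100 x 50 high, right of the fixture; origin under its centre (mm).
Things that resemble listed ones, but are neither listed nor needed, are in the scene too. What is shaped like the pallet but green is not meant.

How it is judged (in metres and radians):
On the way, in this order (a step that is already met when the one before it is completed fails the run):
1. the pallet is home in its detent while the lever is still open (horizontal distance between pallet and pallet_home below 0.004 m and y of pallet in the frame of pallet_home above -0.003 m and height (world z) of pallet below 0.0135 m and angle between pallet's own z axis and vertical below 0.05 rad and value of joint cam_lever below 0.3 rad), for 0.2 s.
2. the lever has snapped shut and the foot presses on the casting (value of joint cam_lever above 1.72 rad and contact force between foot and pallet above 3 N), for 0.2 s.
At the end, for the whole second after the job is handed in: The pallet lies flat in the channel, within 4 mm of its home point and no more than 3 mm short of it, the cam lever is fully shut (above 1.72 rad), the clamp foot presses on the casting with more than 3 N, and all is at rest (all of step 2 and horizontal distance between pallet and pallet_home below 0.004 m and y of pallet in the frame of pallet_home above -0.003 m and height (world z) of pallet below 0.0135 m and angle between pallet's own z axis and vertical below 0.05 rad and velocity of joint cam_lever below 0.1 rad/s and linear speed of pallet below 0.01 m/s); the robot touches nothing.
It fails at once if a bystander is pushed more than 30 mm from its place or knocked over (distance of any of collet, wrench, oil_bottle, bolt_cup, spare_casting, bearing_ring, carton from where it was at the start of the episode above 0.03 m or angle between any of oil_bottle, bolt_cup, collet's own z axis and vertical above 0.6 rad).
It also fails if it takes over 45 s, if anything falls off the work surface, if the arm or the gripper's body presses on something with over 40 N, if the wrist force passes 120 N, or if a joint passes its speed limit or range.

## Working session

There is one attempt and no reset: what is moved stays moved. The work goes in short steps, Python scripts to look and compute and a tool call to move; the robot and the scene stay as the last step left them, time stands still between calls to the robot, and variables do not carry over. Pictures are saved under pics/ and viewed, at most 10 in all, crops included, and the job is handed in when it is done.

Besides the shell and the picture viewer there is one more tool, called after "Request:" by a JSON object that holds its "api" and its "payload". jog_arm: Moves the arm, as the interface text tells. Its arguments: {"type":"object","properties":{"rows":{"type":"string"}},"required":["rows"]}

```bash
mkdir -p pics; ls; python3 - <<'E'
from workcell import arm, optics
import cv2,numpy as np
s=arm.state();print({k:s[k] for k in('t','tool_pos','tcp_rot','finger_gap')})
for n in('top','scene'):
    c=optics.camera(n);cv2.imwrite(f'pics/{n}0.png',c['color']);np.savez(f'{n}0.npz',**c)
    print(n,c['intrinsics'].tolist(),np.round(c['world_to_cam'],3).tolist(),(c['z_map']>0).mean())
E
```

```text
pics
{'t': 0.0, 'tool_pos': array([0.1554686 , 0.52726458, 0.2306493 ]), 'tcp_rot': array([-1.79922577e+02, -1.11522465e-02,  1.63568959e+02]), 'finger_gap': 0.9978437830749998}
top [[456.9076019256505, 0.0, 253.0033617465798], [0.0, 456.9076019256505, 195.6473405167797], [0.0, 0.0, 1.0]] [[0.009, -1.0, 0.025, 0.024], [0.997, 0.011, 0.075, -0.5], [-0.075, 0.024, 0.997, -1.045], [0.0, 0.0, 0.0, 1.0]] 0.9961140950520834
scene [[472.1966696741368, 0.0, 255.8471717904165], [0.0, 472.1966696741368, 194.77640200370575], [0.0, 0.0, 1.0]] [[-0.237, 0.971, 0.004, 0.102], [-0.662, -0.165, 0.731, 0.26], [0.711, 0.171, 0.682, -1.558], [0.0, 0.0, 0.0, 1.0]] 0.9959513346354166
```

View pics/top0.png

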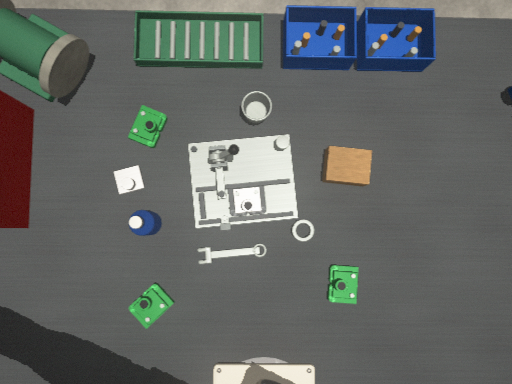

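View pics/scene0.png

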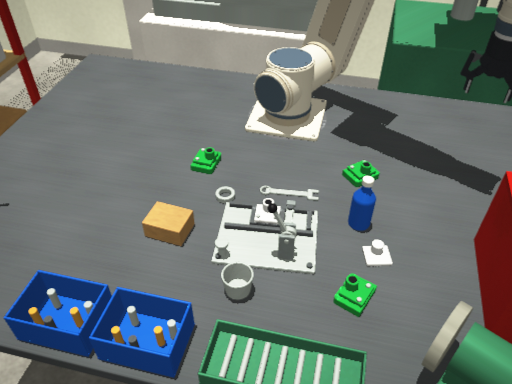

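The top view shows the fixture plate at about (190-297, 137-228) with the rail horizontal. The post is at (218,158), the lever ball at (234,149), the pallet's casting at (248,200), and the stop at (202,205). Fixture +x is close to world +x (image up), and +y is image left.

```bash
cat > h.py <<'E'
import numpy as np,cv2
def world(c):
    z=c['z_map'];K=c['intrinsics'];v,u=np.mgrid[:z.shape[0],:z.shape[1]]
    p=np.stack([(u-K[0,2])/K[0,0]*z,-(v-K[1,2])/K[1,1]*z,-z],-1)
    T=c['world_to_cam'];return (p-T[:3,3])@T[:3,:3]
def ray(c,uv,h):
    K=c['intrinsics'];T=c['world_to_cam'];d=np.array([(uv[0]-K[0,2])/K[0,0],-(uv[1]-K[1,2])/K[1,1],-1])@T[:3,:3]
    o=-T[:3,3]@T[:3,:3];return o+d*(h-o[2])/d[2]
E
python3 - <<'E'
from h import *
c=dict(np.load('top0.npz'));P=world(c);im=c['color']
hsv=cv2.cvtColor(im,cv2.COLOR_BGR2HSV)
m=np.zeros(im.shape[:2],bool);m[125:240,180:305]=1
print('bench z',np.median(P[260:300,200:300,2]))
g=(im.min(2)>130)&m
m8=g.astype(np.uint8);n,l,st,_=cv2.connectedComponentsWithStats(m8)
i=1+np.argmax(st[1:,4]);cn=cv2.findContours((l==i).astype(np.uint8),0,1)[0]
cn=max(cn,key=cv2.contourArea)
r=cv2.minAreaRect(cn);b=cv2.boxPoints(r);print(b)
W=np.array([ray(c,p,.01) for p in b]);print(W.round(4));print([np.linalg.norm(W[k]-W[(k+1)%4]).round(4) for k in range(4)])
for v,u in((149,234),(158,218),(200,248),(205,202),(180,220),(225,225)):print(u,v,P[v,u].round(4),im[v,u])
cv2.imwrite('pics/crop.png',cv2.resize(im[125:240,180:310],None,fx=6,fy=5.2*1,interpolation=cv2.INTER_CUBIC)[:600])
E
```

```text
bench z 0.0015192416543310544
[[186.98355 143.15779]
 [290.17038 133.48402]
 [298.51404 222.48305]
 [195.32721 232.15681]]
[[ 0.6228  0.1851  0.01  ]
 [ 0.6494 -0.0587  0.01  ]
 [ 0.4385 -0.0789  0.01  ]
 [ 0.4138  0.1617  0.01  ]]
[np.float64(0.2452), np.float64(0.2118), np.float64(0.2418), np.float64(0.2103)]
234 149 [0.4199 0.0541 1.0786] [83 86 87]
218 158 [0.5754 0.1072 0.0923] [158 170 165]
248 200 [0.4865 0.0407 0.0639] [251 253 253]
202 205 [0.4763 0.146  0.025 ] [124 127 124]
220 180 [0.5288 0.1028 0.0794] [231 239 237]
225 225 [0.4308 0.0923 0.028 ] [170 177 175]
```

View pics/crop.png

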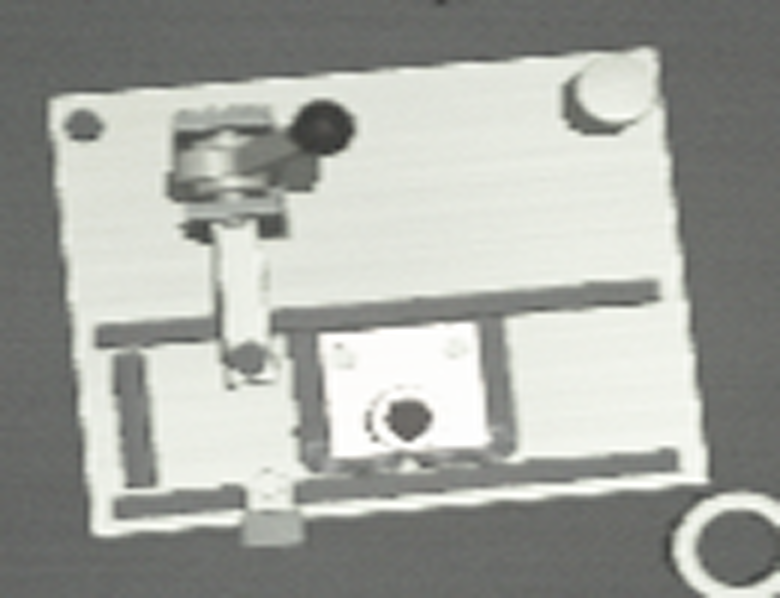

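```bash
cat >> h.py <<'E'
def fit(F,W):
    F=np.array(F,float);W=np.array(W);a=F-F.mean(0);b=W-W.mean(0)
    t=np.arctan2((a[:,0]*b[:,1]-a[:,1]*b[:,0]).sum(),(a*b).sum());R=np.array([[np.cos(t),-np.sin(t)],[np.sin(t),np.cos(t)]])
    o=W.mean(0)-R@F.mean(0);return t,R,o,(F@R.T+o-W)
E
python3 - <<'E'
from h import *
c=dict(np.load('top0.npz'));px=lambda x,y:(180+(x+.5)/6-.5,125+(y+.5)/5.2-.5)
W=[ray(c,px(*p),.01)[:2] for p in((52,98),(659,50),(707,480),(95,533))]
F=np.array([(150,115),(150,-125),(-50,-125),(-50,115)])/1000
t,R,o,e=fit(F,W);print(np.degrees(t),o,(e*1000).round(1))
f=lambda p,h:(R.T@(ray(c,px(*p),h)[:2]-o)*1000).round(1)
print('ball',f((322,127),.152),'pallet end',f((503,320),.028),f((517,455),.028),'stop',f((155,350),.026),f((158,480),.026),'bars',f((660,290),.022),f((680,462),.022))
for q in((100,45),(100,9),(0,-50),(0,45),(18,45)):print(q,(R@(np.array(q)/1000)+o).round(4))
np.savez('fix.npz',R=R,o=o,t=t)
E
```

```text
6.010919138519251 [0.48644092 0.05240206] [[ 1.4  0.3]
 [ 1.1  0.7]
 [-1.7 -0.9]
 [-0.8 -0.1]]
ball [100.1  10.2] pallet end [ 29.7 -50.9] [-30.5 -50.4] stop [29.1 83.6] [-28.4  87.5] bars [  38.  -113.3] [ -39.4 -113.2]
(100, 45) [0.5812 0.1076]
(100, 9) [0.5849 0.0718]
(0, -50) [0.4917 0.0027]
(0, 45) [0.4817 0.0972]
(18, 45) [0.4996 0.099 ]
```

Request:
{"api": "jog_arm", "payload": {"rows": "-40 -36 0 0 0 0.1 0;-80 -72 0 0 0 0.22 0;-120 -108 0 0 0 0.34 0;-150 -140 0 0 0 0.46 0;-190 -175 0 0 0 0.6 0;-230 -210 0 0 0 0.72 0;-265 -240 0 0 0 0.84 0;-300 -270 0 0 0 0.96 0;-330 -300 0 0 0 1.08 0;-365 -330 0 0 0 1.18 0"}}

```text
t: 1.1
tool_pos: [0.4126, 0.1057, 0.2313]
tcp_rot: [-180.0, -0.0, 95.7]
contact_force: [0.9, 1.8, 0.5]
finger_gap: 0.002
finger_force: 0.0
```

Request:
{"api": "jog_arm", "payload": {"rows": "-45 22 0 0 0 0 0;-90 44 0 0 0 0 0;-130 62 0 0 0 0 0;-145 68 20 0 0 0 0;-145 68 50 0 0 0 0;-145 68 80 0 0 0 0;-145 68 80 0 0 0 0"}}

```text
t: 1.8
tool_pos: [0.4928, -0.0292, 0.1479]
tcp_rot: [-179.6, -0.1, 95.9]
contact_force: [-0.1, 0.8, 0.1]
finger_gap: 0.002
finger_force: 0.0
```

```bash
python3 - <<'E'
from workcell import arm, optics
import cv2,numpy as np
s=arm.state();print(s['t'],s['tool_pos'],s['tcp_rot'],s['contact_force'])
c=optics.camera('wrist');cv2.imwrite('pics/w1.png',c['color']);np.savez('w1.npz',**c)
E
```

```text
1.8 [ 0.49284841 -0.02920296  0.14785631] [-1.79626666e+02 -1.29385434e-01  9.59223958e+01] [-0.11161201  0.7730877   0.05110036]
```

View pics/w1.png

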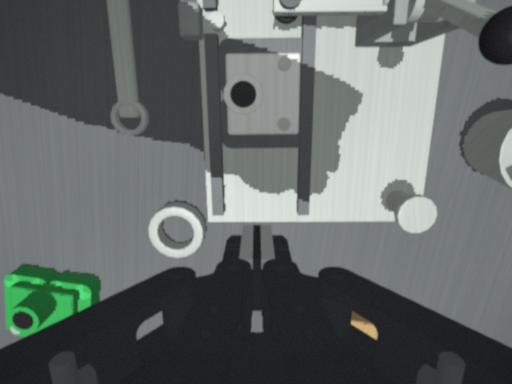

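The wrist view shows the channel between the bars (inner edges u≈222 and 299, lower ends v≈214). The pallet's -y end edge is at v≈147, u 221-299.

```bash
python3 - <<'E'
from h import *
c=dict(np.load('w1.npz'));d=np.load('fix.npz');R,o=d['R'],d['o']
f=lambda p,h:(R.T@(ray(c,p,h)[:2]-o)*1000).round(1)
for n,p,h in(('Lbar',(222,195),.022),('Rbar',(300,195),.022),('Rbar far',(301,60),.022),('Lbar far',(219,60),.022),('pal',(223,147),.028),('pal',(298,147),.028),('edge',(208,221),.01),('boss',(243,94),.062)):print(n,f(p,h))
P=world(c)
for v in range(120,175,4):print(v,(R.T@(P[v,260,:2]-o)*1000).round(1),P[v,260,2].round(4))
print('tcp',R.T@(np.array([.4928,-.0292])-o))
E
```

```text
Lbar [-33.6 -95. ]
Rbar [ 35.1 -95. ]
Rbar far [32.2 15.9]
Lbar far [-32.5  16.1]
pal [-30.7 -51.9]
pal [ 31.3 -52. ]
edge [ -49. -124.]
boss [-12.  -10.7]
120 [ -0.2 -29.6] 0.0375
124 [ -0.2 -32.6] 0.0375
128 [ -0.2 -35.8] 0.0361
132 [ -0.2 -38.9] 0.0362
136 [ -0.1 -42.9] 0.0276
140 [ -0.1 -46.3] 0.0267
144 [ -0.1 -49.6] 0.0264
148 [ -0.  -55.3] 0.0096
152 [ -0.  -58.9] 0.0089
156 [ -0.  -62.3] 0.01
160 [ -0.  -66.3] 0.008
164 [ -0.  -69.6] 0.0099
168 [ -0.  -73.3] 0.0098
172 [ -0.  -76.7] 0.011
tcp [-0.00222109 -0.08181932]
```

Request:
{"api": "jog_arm", "payload": {"rows": "0 2 40 0 0 0 0;0 2 80 0 0 0 0;0 2 115 0 0 0 0;0 2 128 0 0 0 0;0 2 128 0 0 0 0;0 2 128 0 0 0 0"}}

```text
t: 2.45
tool_pos: [0.4982, -0.0293, 0.0249]
tcp_rot: [179.9, 0.0, 96.0]
contact_force: [-0.9, 0.9, 0.7]
finger_gap: -0.001
finger_force: 0.0
```

Request:
{"api": "jog_arm", "payload": {"rows": "0 -3 6 0 0 0 0;10 -3 6 0 0 0 0;18 -3 6 0 0 0 0;24 -3 6 0 0 0 0;30 -3 6 0 0 0 0;36 -3 6 0 0 0 0;42 -3 6 0 0 0 0;48 -3 6 0 0 0 0;54 -3 6 0 0 0 0;60 -3 6 0 0 0 0"}}

```text
t: 3.45
tool_pos: [0.4888, 0.0296, 0.0178]
tcp_rot: [179.9, 0.2, 95.9]
contact_force: [1.2, -7.8, 2.2]
finger_gap: -0.0
finger_force: 4.2
```

Request:
{"api": "jog_arm", "payload": {"rows": "4 0 0 0 0 0 0;7 0 0 0 0 0 0;9 0 0 0 0 0 0;11 0 0 0 0 0 0;11 0 0 0 0 0 0"}}

```text
t: 3.95
tool_pos: [0.4875, 0.0409, 0.0178]
tcp_rot: [179.9, 0.1, 96.0]
contact_force: [2.0, -5.5, 2.5]
finger_gap: -0.004
finger_force: 2.8
```

Request:
{"api": "jog_arm", "payload": {"rows": "1 0 0 0 0 0 0;2 0 0 0 0 0 0;2 0 0 0 0 0 0"}}

```text
t: 4.25
tool_pos: [0.4873, 0.0427, 0.0178]
tcp_rot: [179.9, 0.1, 95.9]
contact_force: [1.8, -5.6, 2.5]
finger_gap: 0.003
finger_force: 3.1
```

Request:
{"api": "jog_arm", "payload": {"rows": "1 0 0 0 0 0 0;2 0 0 0 0 0 0;2 0 0 0 0 0 0"}}

```text
t: 4.55
tool_pos: [0.487, 0.0448, 0.0178]
tcp_rot: [179.9, 0.1, 95.9]
contact_force: [1.3, -5.9, 3.6]
finger_gap: 0.001
finger_force: 3.0
```

Request:
{"api": "jog_arm", "payload": {"rows": "1 0 0 0 0 0 0;1 0 0 0 0 0 0"}}

```text
t: 4.75
tool_pos: [0.4871, 0.0456, 0.0178]
tcp_rot: [179.9, 0.1, 95.9]
contact_force: [2.2, -6.9, 2.3]
finger_gap: 0.001
finger_force: 3.6
```

Request:
{"api": "jog_arm", "payload": {"rows": "1 0 0 0 0 0 0;1 0 0 0 0 0 0"}}

```text
t: 4.95
tool_pos: [0.487, 0.0462, 0.0178]
tcp_rot: [179.9, 0.2, 95.9]
contact_force: [2.3, -9.2, 2.2]
finger_gap: -0.002
finger_force: 4.7
```

Request:
{"api": "jog_arm", "payload": {"rows": "1 0 0 0 0 0 0;1 0 0 0 0 0 0"}}

```text
t: 5.15
tool_pos: [0.487, 0.0464, 0.0179]
tcp_rot: [179.9, 0.3, 95.9]
contact_force: [2.4, -13.9, 2.2]
finger_gap: 0.0
finger_force: 7.0
```

Request:
{"api": "jog_arm", "payload": {"rows": "1 0 0 0 0 0 0;1 0 0 0 0 0 0"}}

```text
t: 5.35
tool_pos: [0.487, 0.0465, 0.0179]
tcp_rot: [179.9, 0.4, 95.9]
contact_force: [2.7, -19.5, 2.7]
finger_gap: -0.0
finger_force: 9.6
```

The force climbs steeply without motion, so the pallet is on the end stop. I'll retreat, rise, move beside the lever and check.

Request:
{"api": "jog_arm", "payload": {"rows": "-15 0 0 0 0 0 0;-45 0 0 0 0 0 0;-70 0 -20 0 0 0 0;-70 0 -60 0 0 0 0;-70 0 -100 0 0 0 0;-70 0 -140 0 0 0 0;-70 20 -165 0 0 0 0;-70 60 -165 0 0 0 0;-70 98 -165 0 0 0 0;-70 98 -165 0 0 0 0"}}

```text
t: 6.35
tool_pos: [0.5939, -0.0094, 0.1813]
tcp_rot: [180.0, -0.0, 96.0]
contact_force: [-0.0, 0.4, -0.5]
finger_gap: 0.003
finger_force: 0.0
```

```bash
python3 - <<'E'
from workcell import arm, optics
from h import *
d=np.load('fix.npz');R,o=d['R'],d['o']
s=arm.state();print(s['t'],s['tool_pos'],s['tcp_rot'],s['contact_force'],R.T@(s['tool_pos'][:2]-o))
c=optics.camera('wrist');np.savez('w2.npz',**c);cv2.imwrite('pics/w2.png',c['color'])
t=optics.camera('top');np.savez('t2.npz',**t)
a=cv2.resize(t['color'][125:240,180:310],None,fx=3,fy=3,interpolation=cv2.INTER_CUBIC)
w=np.zeros((384,800,3),np.uint8);w[:345,:390]=a;w[:307,390:]=cv2.resize(c['color'],(410,307));cv2.imwrite('pics/m2.png',w)
E
```

```text
6.35 [ 0.59388733 -0.00943459  0.18127965] [ 1.79956089e+02 -4.06543096e-02  9.60120814e+01] [-0.03856205  0.35325525 -0.45291808] [ 0.10038025 -0.07274825]
```

View pics/m2.png

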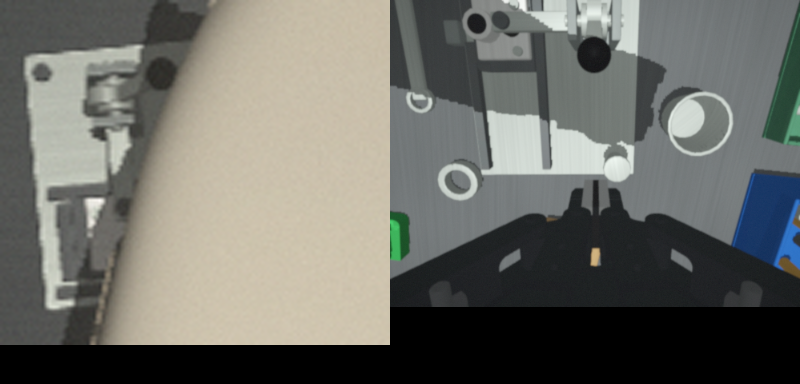

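The composite shows the pallet under the arm, with its end edge at about (142,89) in full wrist pixels. The ball is at (255,67), in line with the fingers.

```bash
python3 - <<'E'
from h import *
c=dict(np.load('w2.npz'));d=np.load('fix.npz');R,o=d['R'],d['o'];P=world(c)
for u in (130,145,160):
  for v in range(80,98,2):print(u,v,(R.T@(P[v,u,:2]-o)*1000).round(1),(P[v,u,2]*1000).round(1),c['color'][v,u].mean().round())
m=(c['color'].max(2)<60);m[110:]=0;n,l,st,ce=cv2.connectedComponentsWithStats(m.astype(np.uint8))
for i in range(1,n):
  if st[i,4]>300:print(ce[i],st[i],R.T@(ray(c,ce[i],.152)[:2]-o)*1000)
E
```

```text
130 80 [-11.2  11.8] 28.3 65.0
130 82 [-12.   10.2] 26.6 64.0
130 84 [-11.5   8.4] 28.5 63.0
130 86 [-12.1   6.8] 27.5 64.0
130 88 [-12.5   5.1] 26.9 65.0
130 90 [-14.5   3.6] 22.2 88.0
130 92 [-19.6   2.2] 9.2 114.0
130 94 [-19.9   0.4] 8.8 114.0
130 96 [-19.6  -1.4] 10.1 112.0
145 80 [ 1.4 11.9] 26.5 65.0
145 82 [ 1.7 10.1] 27.7 64.0
145 84 [1.2 8.5] 26.7 63.0
145 86 [1.1 6.8] 26.8 64.0
145 88 [1.1 5.1] 27.5 62.0
145 90 [-2.1  3.7] 18.4 88.0
145 92 [-5.6  2.3] 8.6 112.0
145 94 [-5.6  0.4] 8.9 114.0
145 96 [-6.1 -1.4] 8.0 111.0
160 80 [15.2 11.8] 28.2 65.0
160 82 [14.8 10.2] 27.4 64.0
160 84 [14.5  8.5] 26.7 68.0
160 86 [14.   6.9] 25.3 64.0
160 88 [14.4  5.1] 27.1 65.0
160 90 [11.   3.8] 16.0 91.0
160 92 [8.8 2.2] 8.8 115.0
160 94 [8.7 0.4] 9.1 113.0
160 96 [ 8.7 -1.4] 9.6 113.0
[107.85046729  29.07943925] [ 97  17  23  25 428] [27.10471277 27.50581297]
[254.23806276  68.04570259] [ 234   46   42   45 1466] [99.16233197  9.42726833]
```

The pallet end face is at y≈+3.5, so it is home. Now the lever.

Request:
{"api": "jog_arm", "payload": {"rows": "0 0 30 0 0 0 0;10 0 53 0 0 0 0;30 0 53 0 0 0 0;48 0 53 0 0 0 0;56 0 53 0 0 0 0;64 0 53 0 0 0 0;72 0 53 0 0 0 0;80 0 53 0 0 0 0;88 0 53 0 0 0 0;96 0 53 0 0 0 0"}}

```text
t: 7.45
tool_pos: [0.5813, 0.0839, 0.1306]
tcp_rot: [179.8, 0.1, 95.9]
contact_force: [1.0, -5.4, 2.7]
finger_gap: 0.003
finger_force: 2.8
```

Request:
{"api": "jog_arm", "payload": {"rows": "8 0 0 0 0 0 0;16 0 0 0 0 0 0;24 0 0 0 0 0 0;32 0 0 0 0 0 0;40 0 0 0 0 0 0;48 0 0 0 0 0 0;54 0 0 0 0 0 0;54 0 0 0 0 0 0"}}

```text
t: 8.25
tool_pos: [0.5747, 0.1399, 0.1292]
tcp_rot: [-180.0, -0.0, 96.0]
contact_force: [0.0, 0.4, 0.4]
finger_gap: 0.0
finger_force: 0.0
```

Request:
{"api": "jog_arm", "payload": {"rows": "-10 0 -40 0 0 0 0;-30 0 -80 0 0 0 0;-70 0 -100 0 0 0 0;-110 0 -100 0 0 0 0;-150 0 -100 0 0 0 0;-150 0 -100 0 0 0 0;-150 0 -100 0 0 0 0"}}

```text
t: 8.95
tool_pos: [0.5905, -0.0114, 0.2291]
tcp_rot: [-180.0, -0.0, 95.8]
contact_force: [0.1, 0.7, -0.7]
finger_gap: 0.0
finger_force: 0.0
```

```bash
python3 - <<'E'
from workcell import arm, optics
from h import *
d=np.load('fix.npz');R,o=d['R'],d['o']
s=arm.state();print(s['t'],s['tool_pos'],s['contact_force'])
c=optics.camera('wrist');t=optics.camera('scene');P=world(c)
for v in range(60,150,3):
  q=(R.T@(P[v,150,:2]-o)*1000).round(1)
  if abs(q[1]-4)<8:print(v,q,P[v,150,2].round(4))
w=np.zeros((384,800,3),np.uint8);w[:360,:390]=cv2.resize(t['color'][180:300,200:330],(390,360));w[:307,390:]=cv2.resize(c['color'],(410,307));cv2.imwrite('pics/m3.png',w)
E
```

```text
8.95 [ 0.59048223 -0.01136069  0.22910824] [ 0.09884296  0.71443282 -0.66939796]
84 [-13.    9.8] 0.0272
87 [-13.2   6.8] 0.0276
90 [-13.6   3.9] 0.0272
93 [-19.6   1.4] 0.0093
96 [-20.2  -1.7] 0.0083
```

View pics/m3.png

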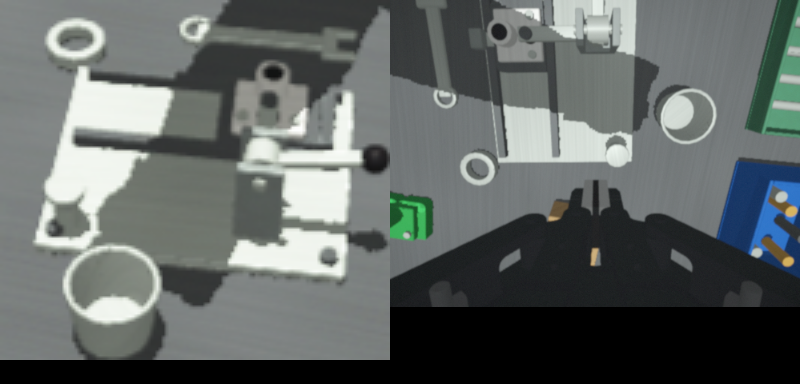

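The lever lies nearly flat toward +y, with its ball at about (375,158) in the left panel. The pallet is home with its end at y≈3 mm, and the collet, cup, ring and wrench are undisturbed. I'm handing in.

```bash
python3 -c "
from workcell import arm
print(arm.close_job())"
```

```text
the job is handed in; nothing more can be done
None
```

I slid the pallet to its stop and flipped the cam lever shut in about 9 s. The images show the pallet home and the lever closed; the clamp force was not measured, and the hand-in returned no verdict.

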